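# Touch-open the bolt box

### The job

Open the blue parts box that has the orange lid: press the lid down at its black dot and let go, so that the touch catch releases and the spring lifts the lid ajar by itself. Then, with the fingers from below its raised front edge, push the lid up and over until it leans fully open against its stop, and come away. Keep the white-lidded box shut and leave the can, carton and jar where they are.

Things in the scene. Friction and masses are not known exactly. Their poses are not given: they have to be found in the camera images.
- box_orange: blue plastic parts box with an orange lid and orange front plate, fixed to the bench on a dark riser 0 to 30 mm high; box 190 mm (its x) by 160 mm (its y) by 110 mm high, walls 5 mm. Origin: centre of the box's underside (top of the riser). x points from the front wall (colour plate, towards the robot) to the hinge side, z up. The lid lies flush between front and side walls and cannot be hooked while shut
- orange_lid (a joint): orange lid angle, rad: 0 shut, flush, held by a touch catch. Pressed at the dot (about 4 N) the catch lets go near -0.02; 6 N takes it to the lower stop, -0.04 (5 mm at the dot). When the finger leaves, a spring lifts it within 1 s to rest at 0.5 (ajar, front edge 80 mm above the rim). From there it swings freely; past 1.57 (upright) it falls open to its stop, 1.9. It does not latch again
- orange_dot (a point): centre of the black rubber dot (26 mm across) on the top of the orange lid, the place to press: on the lid's middle line, 132 mm from the hinge, 40 mm from the front edge; moves with the lid
- orange_edge (a point): middle of the front (free) edge of the orange lid, half way through its thickness; moves with the lid. The lid is 172 mm from hinge to this edge, 146 mm wide, 8 mm thick, about 0.2 kg. Below its right front corner (58 mm to the box's -y, 22 mm behind the edge) a striker hook reaches 28 mm down; the middle is clear. Lead the edge up and over: pushed only level it can jam on the finger
- orange_hinge (a point): middle of the orange lid's hinge line, which runs along the box's y axis: 85 mm behind the box's centre (its +x), 102 mm above the box's underside; fixed to the box. The lid's underside passes through it
- box_white: the same blue box with the same touch catch on a riser of its own height, but with a white lid and a white front plate; to be left shut. Origin and axes as for box_orange
- white_lid (a joint): angle of the white lid, rad, as orange_lid: 0 shut; must stay shut
- can: small green metal can standing upright, 36 mm across, 70 mm high; loose bystander. Origin: centre of its underside
- carton: small cardboard carton, 60 x 85 x 50 mm high, with a white band; loose bystander. Origin: centre of its underside
- jar: clear jar with black cap, 52 mm across, 70 mm high; loose bystander. Origin: centre of its underside

How it is judged:
On the way, in this order (a step that is already met when the one before it is completed fails the run):
1. the orange lid has sprung ajar by itself and stands there with no finger on it (value of joint orange_lid between 0.3 and 0.8 rad and contact force between each of the arm, the fingers and box_orange below 0.2 N), for 0.1 s.
2. the orange lid is pushed over to fully open (value of joint orange_lid above 1.75 rad), for 0.1 s.
At the end, for the whole second after the job is handed in: The orange lid rests fully open (angle above 1.75 rad of 1.9), the white lid is still shut (below 0.05 rad), and can, carton and jar are within 30 mm of where they stood (value of joint orange_lid above 1.75 rad and velocity of joint orange_lid below 0.1 rad/s and value of joint white_lid below 0.05 rad and distance of each of can, carton, jar from where it was at the start of the episode below 0.03 m); the robot touches nothing.
It fails at once if the white-lidded box is opened (value of joint white_lid above 0.15 rad).
It fails at once if the can, carton or jar is moved or lifted (distance of any of can, carton, jar from where it was at the start of the episode above 0.03 m).
It also fails if it takes over 45 s, if anything falls off the work surface, if the arm or the gripper's body presses on something with over 40 N, if the wrist force passes 120 N, or if a joint passes its speed limit or range.

### The arm

A 6-joint arm with a two-finger parallel gripper is mounted at the origin on the work surface. World frame = base frame: x ahead of the robot, y to its left, z up, the work surface at z = 0. Lengths are in m, angles in rad, forces in N, time in s.
With the tool pointing down it reaches from about 0.35 to 0.85 m from the base axis. Payload 8.1 kg.
Tool frame: the origin (TCP) lies at the very end of the fingers, on their centre line; the grasp point (between the pads) lies 19 mm behind it (pinch_z is the distance from the TCP to the grasp point, in m); z points along the fingers, y is the direction in which the jaws open and shut (so a half turn about z gives the same grasp; the last joint's range is limited). The gripper opens to 93 mm and grips with 3 to 60 N. Pads are 15 mm wide; open, the fingers measure 128 mm over their backs; the gripper's body (75 mm by 188 mm) begins 65 mm behind the grasp point.
Start: joints at [1.054, 0.13, 1.488, -0, 1.523, -0.085], TCP at [0.251, 0.545, 0.219] pointing down, gripper open.
Joint ranges: [-2.96, 2.96], [-0.89, 2.26], [0.02, 2.5], [-1.34, 4.48], [0, 2.73], [-2.66, 2.66]. Speed limits (rad/s): [2.39, 2.39, 2.79, 3.14, 3.14, 3.14].

### API

Orientations are given as a rotation vector (axis times angle).
In Python, from plant import * gives the robot as it stands.
- The arm moves only by the tool move_arm, never from a script. Its argument "series" is a list of rows, each a list of 7 numbers: the shift along the tool's x, y, z each as a share of 10 cm, from -1 to 1, then the turn, a rotation vector about the tool's x, y, z each as a share of 180 degrees, from -1 to 1, then the opening, from -1 (shut) to 1 (fully open). In form: [[dx, dy, dz, rx, ry, rz, jaw], ...]. A call has 1 to 8 rows; each row is the pose to reach, as a shift and turn from the pose commanded when the call began, along the tool's axes at that moment, turning the shorter way round; what a row does not reach only later rows make up. A row lasts 1/10 s, in which the tool goes at most 50 mm and 8.59 degrees, less where a joint would pass 70% of its speed; a pose out of reach is approached as far as the arm can. A call with a number of a shift or a turn outside -1 to 1 is refused whole. A call with a gripper value outside its range is refused whole. The fingers move at their own pace and stop on an object; "squeeze" is the grip in N (left out, the last holds). Time passes only in rows, so rows that repeat a pose let the fingers close. It gives the time, the measured TCP pose, the force and the opening at its end, in the units of the state.
- read_state(): the state, without advancing time (a new reading comes with each control period).
- read_camera(name): name is "scene" or "top" or "wrist"; returns a dict with "frame" (384x512x3 uint8, red, green, blue), "K" (3x3 intrinsics, pixels), "k1" (the pictures are not rectified: a ray, as slopes to the right and down, at radius r is drawn at 1 + k1 r^2 times it, then the intrinsics apply), "rvec" (rotation vector, rad) and "tvec" (3), from world to camera coordinates, as OpenCV has them. Camera axes: x right, y down, z forward; pixel columns grow to the right and rows downward; lengths in m; the calibration is good to about 2 mm. A picture is of the moment at which its call begins. There is no depth.
- close_job(): hands the job in, once; it reports no verdict.
The state is a dict: "t": time; "q": joint angles; "dq": joint speeds; "joint_torque": joint torques, N m; "tool_pos": TCP position; "orientation": TCP orientation; "force": force on the tool from outside, world axes, zero at the start; "wrist_torque": the same for the moment, N m; "opening": finger opening in m.
Only numpy, scipy, OpenCV 4.12 (cv2) and the standard library are available. Lean on these libraries where they do the work, as an engineer would, in place of code of your own. Each camera call takes 0.05 s, during which the arm holds its last target.

## Working session

There is one attempt and no reset: what is moved stays moved. The work goes in short steps, Python scripts to look and compute and a tool call to move; the robot and the scene stay as the last step left them, time stands still between calls to the robot, and variables do not carry over. Pictures are saved under pics/ and viewed, and the job is handed in when it is done.

Besides the shell and the picture viewer there is one more tool, called after ">>>" as name(argument=value, ...) on one line, values as JSON. move_arm: Moves the arm, as the interface text tells. Shift numbers are shares of 10 cm and turn numbers shares of 180 degrees, none past 1 either way. Its arguments: {"type":"object","properties":{"series":{"type":"array","items":{"type":"array","items":{"type":"number"}}},"squeeze":{"type":"number"}},"required":["series"]}

```bash
mkdir -p pics; ls; python3 - <<'E'
from plant import *
import cv2,numpy as np
s=read_state(); print(s)
for n in ("scene","top","wrist"):
    c=read_camera(n); cv2.imwrite(f"pics/a_{n}.png",c["frame"][:,:,::-1]); print(n,c["K"],c["k1"],c["rvec"],c["tvec"])
E
```

```text
pics
{'t': 0.0, 'q': array([ 1.05356954e+00,  1.31168001e-01,  1.48927409e+00, -4.31624220e-06,
        1.52299055e+00, -8.53766426e-02]), 'dq': array([ 0.00085397,  0.00059117, -0.00236132, -0.00041693, -0.00034129,
       -0.00119751]), 'joint_torque': array([-8.55401158e-04, -5.59840930e+01, -4.91765428e+01,  7.68874283e-02,
        3.51727707e-02, -1.69158075e-04]), 'tool_pos': array([0.25081795, 0.54443529, 0.21758622]), 'orientation': array([-6.72973020e-01, -3.06811007e+00,  2.76157153e-03]), 'force': array([ 0.18583892, -0.23487393,  0.06243909]), 'wrist_torque': array([0.06115075, 0.01717753, 0.01372097]), 'opening': 0.09290933734649798}
scene [[360.46099732   0.         259.71623563]
 [  0.         360.46099732 192.66918804]
 [  0.           0.           1.        ]] 0.034995787132082956 [ 1.33144072  2.1853261  -0.92183727] [ 0.24584207 -0.26172453  1.43854855]
top [[447.97725337   0.         258.13196262]
 [  0.         447.97725337 197.93398066]
 [  0.           0.           1.        ]] -0.18209658814823165 [ 2.10116367 -2.13638773  0.16758606] [0.02059168 0.54102415 1.06782749]
wrist [[284.07759534   0.         250.65267489]
 [  0.         284.07759534 191.22235936]
 [  0.           0.           1.        ]] -0.02559938920419304 [-2.42440221 -1.55409618 -0.23375687] [-0.60015752 -0.03537729  0.3923591 ]
```

View pics/a_scene.png

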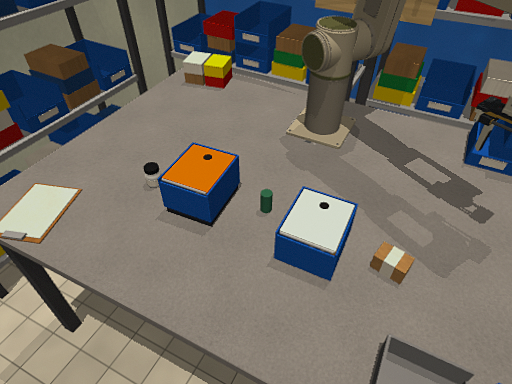

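View pics/a_top.png

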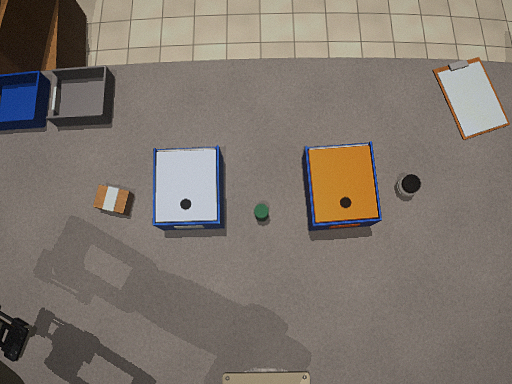

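The top view shows the orange box at right, with its dot near (345,202). The white box is at left with the can between them, and the jar is right of the orange box near (410,184). I'll enlarge both views to get accurate pixels.

```bash
python3 - <<'E'
import cv2
a=cv2.imread("pics/a_top.png")[130:250,290:430]; cv2.imwrite("pics/c_top.png",cv2.resize(a,None,fx=5,fy=5,interpolation=cv2.INTER_CUBIC))
a=cv2.imread("pics/a_scene.png")[130:235,140:280]; cv2.imwrite("pics/c_scene.png",cv2.resize(a,None,fx=5,fy=5,interpolation=cv2.INTER_CUBIC))
E
```

```text
(no output)
```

View pics/c_top.png

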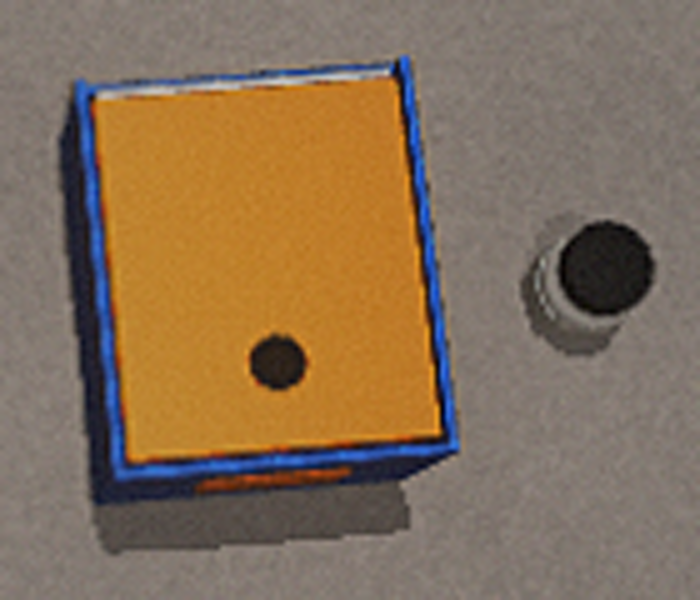

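View pics/c_scene.png

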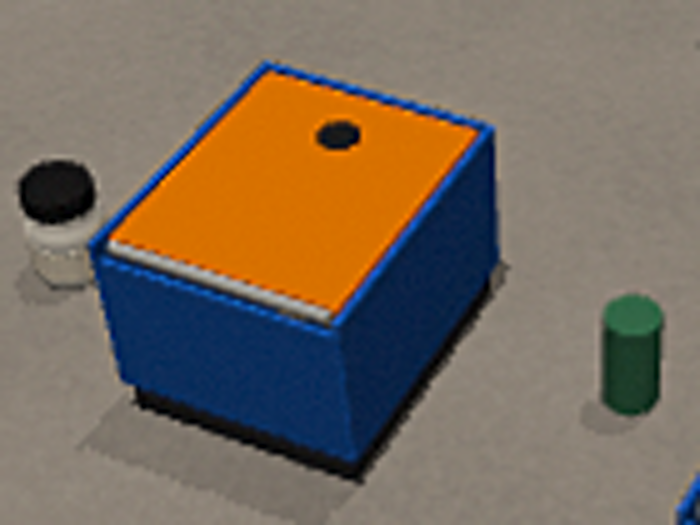

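```bash
cat > h.py <<'E'
import numpy as np,cv2
from scipy.optimize import least_squares
def proj(c,P):
    R=cv2.Rodrigues(np.array(c["rvec"],float))[0]
    p=np.atleast_2d(P)@R.T+np.array(c["tvec"]); xy=p[:,:2]/p[:,2:]
    xy=xy*(1+c["k1"]*(xy**2).sum(1,keepdims=True)); K=np.array(c["K"])
    return xy*[K[0,0],K[1,1]]+K[:2,2]
def onplane(c,uv,z):
    f=lambda p:(proj(c,[p[0],p[1],z])[0]-uv)
    return least_squares(f,[0.6,0]).x
def box(p,L):
    x,y,a,h=p; c,s=np.cos(a),np.sin(a); L=np.atleast_2d(L)
    return np.c_[x+c*L[:,0]-s*L[:,1],y+s*L[:,0]+c*L[:,1],h+L[:,2]]
E
python3 - <<'E'
from plant import *
from h import *
t=read_camera("top");s=read_camera("scene")
T=np.array([[278,362],[127,463],[441,436],[118,478],[457,450]])
LT=np.array([[-.047,0,.110],[-.087,.073,.110],[-.087,-.073,.110],[-.095,.08,.11],[-.095,-.08,.11]])
S=np.array([[338,135],[493,128],[268,65]])
LS=LT[[0,3,4]]
T=(T+.5)/5-.5+[290,130]; S=(S+.5)/5-.5+[140,130]
f=lambda p:np.r_[(proj(t,box(p,LT))-T).ravel(),(proj(s,box(p,LS))-S).ravel()]
r=least_squares(f,[.65,-.15,0,.02]); print(r.x, np.round(r.fun,2))
p=r.x
for n,L in dict(dot=[-.047,0,.11],edge=[-.087,0,.106],hinge=[.085,0,.102]).items(): print(n,box(p,L))
jar=np.array([[607,268]]);jar=(jar+.5)/5-.5+[290,130]
print("jar",onplane(t,jar[0],.07),"can",onplane(t,np.array([261.5,211]),.07),"base",proj(t,[0,0,0]))
E
```

```text
[ 0.55963113 -0.18740385  0.05935673  0.02396373] [-0.01 -0.03  0.4  -0.5   0.4  -0.18 -0.53  0.22  0.56  0.21  0.54  0.82
  0.78  0.05 -0.28 -0.49]
dot [[ 0.51271391 -0.19019198  0.13396373]]
edge [[ 0.47278435 -0.19256485  0.12996373]]
hinge [[ 0.64448144 -0.18236149  0.12596373]]
jar [ 0.56766925 -0.37079747] can [0.50500243 0.00347017] base [[266.36623092 414.28047562]]
```

```bash
cat >> h.py <<'E'
from scipy.spatial.transform import Rotation as Ro
BP=np.array([0.5596,-0.1874,0.0594,0.0240])
def tgt(L,phi):
    """L box coords of TCP; phi tilt forward from down (deg); tool y = box -y"""
    a=BP[2]; pos=box(BP,L)[0]; ph=np.radians(phi)
    z=np.array([np.sin(ph)*np.cos(a),np.sin(ph)*np.sin(a),-np.cos(ph)]); y=np.array([np.sin(a),-np.cos(a),0])
    return pos,Ro.from_matrix(np.c_[np.cross(y,z),y,z])
def row(pos,R,s):
    R0=Ro.from_rotvec(s["orientation"]); d=R0.inv().apply(pos-s["tool_pos"])/.1
    return np.round(np.r_[d,(R0.inv()*R).as_rotvec()/np.pi],3)
E
python3 - <<'E'
from plant import *
from h import *
p,R=tgt([-.047,0,.16],0); print(p,row(p,R,read_state()))
E
```

```text
[ 0.51268289 -0.19019016  0.184     ] [-5.453 -5.579  0.346 -0.     0.     0.844]
```

>>> move_arm(series=[[-0.45, -0.46, 0, 0, 0, 0, -1], [-0.9, -0.92, 0, 0, 0, 0, -1], [-0.9, -0.92, 0, 0, 0, 0, -1]], squeeze=10)

```text
t: 0.55
tool_pos: [0.2948, 0.4212, 0.2181]
orientation: [0.674, 3.068, -0.002]
force: [0.7, 0.5, 0.1]
opening: 0.0737
```

>>> move_arm(series=[[-0.3, -0.31, 0, 0, 0, 0, -1], [-0.6, -0.62, 0, 0, 0, 0, -1], [-0.9, -0.92, 0, 0, 0, 0, -1]])

```text
t: 0.85
tool_pos: [0.3377, 0.3009, 0.2186]
orientation: [0.672, 3.069, 0.0]
force: [0.3, -0.2, 0.1]
opening: 0.0495
```

>>> move_arm(series=[[-0.3, -0.31, 0, 0, 0, 0, -1], [-0.6, -0.62, 0, 0, 0, 0, -1], [-0.9, -0.92, 0, 0, 0, 0, -1]])

```text
t: 1.15
tool_pos: [0.381, 0.1796, 0.2188]
orientation: [0.673, 3.068, 0.0]
force: [0.6, 0.5, 0.4]
opening: 0.0257
```

>>> move_arm(series=[[-0.3, -0.31, 0, 0, 0, 0, -1], [-0.6, -0.62, 0, 0, 0, 0, -1], [-0.9, -0.92, 0, 0, 0, 0, -1]])

```text
t: 1.45
tool_pos: [0.4243, 0.0583, 0.2188]
orientation: [0.673, 3.068, 0.0]
force: [0.3, -0.4, -0.3]
opening: 0.0026
```

>>> move_arm(series=[[-0.3, -0.31, 0, 0, 0, 0, -1], [-0.6, -0.62, 0, 0, 0, 0, -1], [-0.9, -0.92, 0, 0, 0, 0, -1]])

```text
t: 1.75
tool_pos: [0.4675, -0.0631, 0.2188]
orientation: [0.673, 3.068, 0.0]
force: [0.5, 0.0, -0.1]
opening: 0.0001
```

>>> move_arm(series=[[-0.3, -0.31, 0, 0, 0, 0, -1], [-0.6, -0.62, 0, 0, 0, 0, -1], [-0.9, -0.92, 0, 0, 0, 0, -1], [-0.9, -0.92, 0, 0, 0, 0, -1]])

```text
t: 2.15
tool_pos: [0.5108, -0.1867, 0.2178]
orientation: [-0.679, -3.067, 0.002]
force: [-0.9, 0.6, 0.1]
opening: 0.0004
```

>>> move_arm(series=[[0, 0, 0, 0, 0, 0.422, -1], [0, 0, 0, 0, 0, 0.422, -1], [0, 0, 0, 0, 0, 0.422, -1], [0, 0, 0, 0, 0, 0.422, -1], [0, 0, 0, 0, 0, 0.422, -1], [0, 0, 0, 0, 0, 0.422, -1], [0, 0, 0, 0, 0, 0.422, -1], [0, 0, 0, 0, 0, 0.422, -1]])

```text
t: 2.95
tool_pos: [0.5103, -0.1817, 0.2186]
orientation: [-2.294, -2.146, -0.0]
force: [0.3, 0.8, -0.4]
opening: 0.0003
```

>>> move_arm(series=[[0, 0, 0, 0, 0, 0.46, -1], [0, 0, 0, 0, 0, 0.46, -1], [0, 0, 0, 0, 0, 0.46, -1], [0, 0, 0, 0, 0, 0.46, -1], [0, 0, 0, 0, 0, 0.46, -1], [0, 0, 0, 0, 0, 0.46, -1], [0, 0, 0, 0, 0, 0.46, -1], [0, 0, 0, 0, 0, 0.46, -1]])

```text
t: 3.75
tool_pos: [0.5103, -0.1817, 0.2186]
orientation: [-3.105, -0.476, 0.0]
force: [0.5, 0.1, -0.1]
opening: 0.0006
```

```bash
python3 - <<'E'
from plant import *
from h import *
s=read_state(); print(s["t"],s["q"],s["tool_pos"],s["opening"])
p,R=tgt([-.047,0,.13],0); print(p,row(p,R,s))
E
```

```text
3.75 [-4.36908792e-01 -2.68851520e-02  1.65101891e+00  1.90460714e-04
  1.51775951e+00  8.29847700e-01] [ 0.51032951 -0.18174144  0.2185943 ] 0.0005879121083187033
[ 0.51268289 -0.19019016  0.154     ] [-0.003  0.088  0.646 -0.     0.     0.078]
```

>>> move_arm(series=[[0, 0.088, 0.3, 0, 0, 0.04, -1], [0, 0.088, 0.646, 0, 0, 0.078, -1], [0, 0.088, 0.646, 0, 0, 0.078, -1], [0, 0.088, 0.646, 0, 0, 0.078, -1]])

```text
t: 4.15
tool_pos: [0.5126, -0.1901, 0.1539]
orientation: [-3.139, -0.108, 0.003]
force: [-0.9, 0.1, 0.9]
opening: 0.0004
```

```bash
python3 - <<'E'
from plant import *
from h import *
s=read_state(); print(s["t"],s["tool_pos"],s["force"])
for n in ("scene","wrist"):
    c=read_camera(n); cv2.imwrite(f"pics/b_{n}.png",c["frame"][:,:,::-1])
    print(n,proj(c,s["tool_pos"]),proj(c,box(BP,[-.047,0,.11])))
a=cv2.imread("pics/b_scene.png")[110:235,140:280]; cv2.imwrite("pics/b_scenec.png",cv2.resize(a,None,fx=4.5,fy=4.5,interpolation=cv2.INTER_CUBIC))
E
```

```text
4.15 [ 0.51257167 -0.19005032  0.15394395] [-0.86981863  0.05429755  0.92586893]
scene [[207.20240725 152.0423882 ]] [[207.74623159 157.40149341]]
wrist [[250.52209046 237.73661908]] [[250.75391236 225.16673397]]
```

View pics/b_scenec.png

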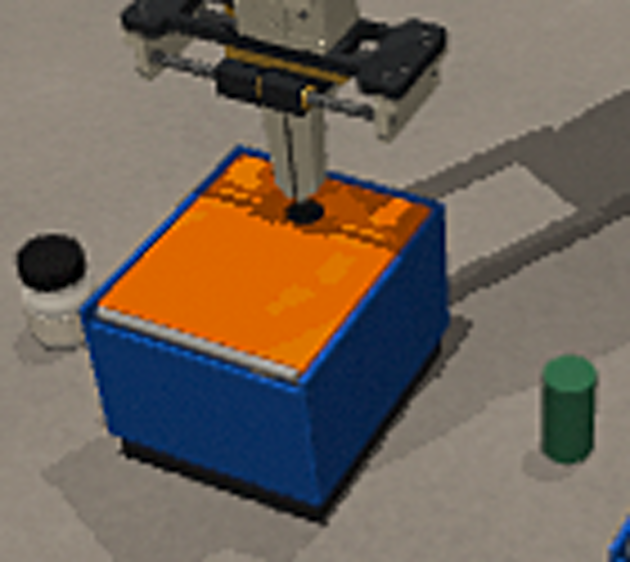

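View pics/b_wrist.png

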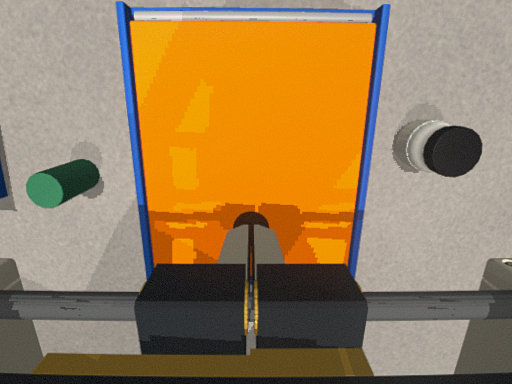

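The fingers sit centred above the dot: the tip is at about (303,200) in the scene crop, and the dot is just below it. Next is a gentle press.

>>> move_arm(series=[[0, 0, 0.1, 0, 0, 0, -1], [0, 0, 0.17, 0, 0, 0, -1], [0, 0, 0.2, 0, 0, 0, -1], [0, 0, 0.21, 0, 0, 0, -1]])

```text
t: 4.65
tool_pos: [0.5132, -0.1908, 0.133]
orientation: [-3.14, -0.102, 0.0]
force: [-1.4, 1.2, 3.5]
opening: 0.0005
```

>>> move_arm(series=[[0, 0, 0.015, 0, 0, 0, -1], [0, 0, 0.03, 0, 0, 0, -1], [0, 0, 0.03, 0, 0, 0, -1]])

```text
t: 4.95
tool_pos: [0.5131, -0.1908, 0.1304]
orientation: [3.14, 0.102, -0.0]
force: [-2.6, 0.7, 5.1]
opening: 0.0005
```

>>> move_arm(series=[[0, 0, 0.01, 0, 0, 0, -1], [0, 0, 0.015, 0, 0, 0, -1], [0, 0, 0.015, 0, 0, 0, -1]])

```text
t: 5.25
tool_pos: [0.5132, -0.1908, 0.1302]
orientation: [3.14, 0.102, 0.0]
force: [-7.1, 3.0, 15.7]
opening: 0.0002
```

>>> move_arm(series=[[0, 0, -0.4, 0, 0, 0, -1], [0, 0, -0.8, 0, 0, 0, -1], [-0.2, 0, -1, 0, 0, 0, -1], [-0.5, 0, -1, 0, 0, 0, -1], [-0.9, 0, -1, 0, 0, 0, -1], [-0.9, 0, -1, 0, 0, 0, -1], [-0.9, 0, -1, 0, 0, 0, -1], [-0.9, 0, -1, 0, 0, 0, -1]])

```text
t: 6.05
tool_pos: [0.4241, -0.1967, 0.2287]
orientation: [3.14, 0.102, 0.001]
force: [-0.4, -0.3, -0.2]
opening: 0.0006
```

```bash
python3 - <<'E'
from plant import *
from h import *
s=read_state(); print(s["t"],s["tool_pos"],s["force"])
for n in ("scene","wrist"):
    c=read_camera(n); f=c["frame"][:,:,::-1].copy(); cv2.imwrite(f"pics/d_{n}.png",f)
    th=.5
    for y in (-.073,.073,0):
        print(n,y,proj(c,box(BP,[.085-.172*np.cos(th),y,.102+.172*np.sin(th)])))
a=cv2.imread("pics/d_scene.png")[90:235,120:280]; cv2.imwrite("pics/d_scenec.png",cv2.resize(a,None,fx=4,fy=4,interpolation=cv2.INTER_CUBIC))
E
```

```text
6.05 [ 0.4241226  -0.19674411  0.22870131] [-0.35162847 -0.31515211 -0.16596186]
scene -0.073 [[186.7778125  127.16716059]]
scene 0.073 [[231.45984203 139.40970375]]
scene 0 [[208.7009456  133.18041857]]
wrist -0.073 [[363.02020757 126.18491272]]
wrist 0.073 [[137.59760584 124.64582683]]
wrist 0 [[250.35450378 125.14608997]]
```

View pics/d_scenec.png

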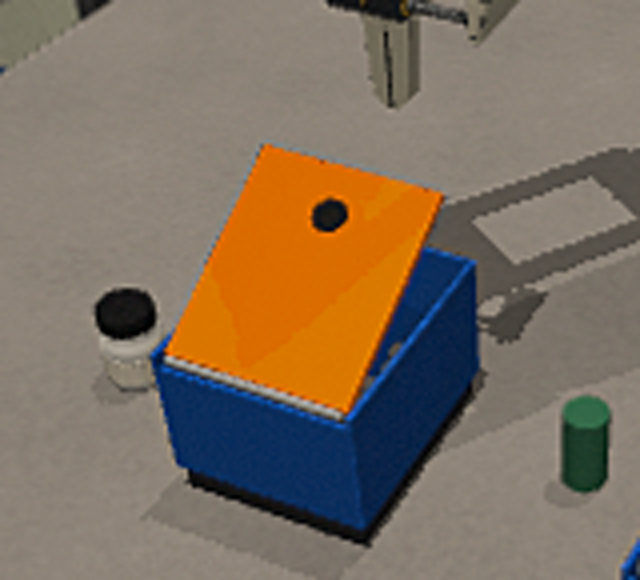

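The lid is ajar: its edge corners at (186,126) and (230,139) match the 0.5 rad prediction. The fingers are clear of it. Now I'll tilt the tool forward, still in front of the lid.

```bash
python3 - <<'E'
from plant import *
from h import *
s=read_state()
for P in ([-.215,0.03],):
  p,R=tgt([.085+P[0],0,.102+P[1]],45); print(p,row(p,R,s))
E
```

```text
[ 0.42982928 -0.19511746  0.156     ] [ 0.057 -0.011  0.726 -0.001  0.25   0.002]
```

>>> move_arm(series=[[0, 0, 0, 0, -0.04, 0, -1], [0, 0, 0, 0, -0.08, 0, -1], [0, 0, 0, 0, -0.12, 0, -1], [0, 0, 0, 0, -0.12, 0, -1]])

```text
t: 6.55
tool_pos: [0.4239, -0.1953, 0.2234]
orientation: [3.072, 0.105, -0.605]
force: [-0.6, 0.5, -1.2]
opening: 0.0002
```

```bash
python3 - <<'E'
from plant import *
from h import *
s=read_state(); print(s["q"],s["tool_pos"],Ro.from_rotvec(s["orientation"]).as_matrix()[:,2])
E
```

```text
[-0.40508562  0.13348448  1.52758208 -0.17522356  1.82823046  1.08259903] [ 0.42394277 -0.1953149   0.22337719] [-0.37837535 -0.02118098 -0.92540989]
```

I guessed the tilt sign wrong; the script says +. Nothing was touched, so I'll reverse it.

>>> move_arm(series=[[0, 0, 0, 0, 0.04, 0, -1], [0, 0, 0, 0, 0.08, 0, -1], [0, 0, 0, 0, 0.12, 0, -1], [0, 0, 0, 0, 0.16, 0, -1], [0, 0, 0, 0, 0.2, 0, -1], [0, 0, 0, 0, 0.24, 0, -1], [0, 0, 0, 0, 0.28, 0, -1], [0, 0, 0, 0, 0.28, 0, -1]])

```text
t: 7.35
tool_pos: [0.4212, -0.1969, 0.2263]
orientation: [-3.026, -0.091, -0.782]
force: [-0.8, 0.1, -1.0]
opening: 0.0008
```

```bash
python3 - <<'E'
from plant import *
from h import *
s=read_state(); print(s["q"],s["tool_pos"],s["force"],Ro.from_rotvec(s["orientation"]).as_matrix()[:,2])
p,R=tgt([.085-.215,0,.102+.03],45); print(p,row(p,R,s))
E
```

```text
[-0.87871785 -0.71904535  2.24964542  0.41537195  1.3172259   0.58667903] [ 0.42119029 -0.19688296  0.22627046] [-0.82737344  0.1112754  -1.0241022 ] [ 0.48342006  0.02888266 -0.8749119 ]
[ 0.42982928 -0.19511746  0.156     ] [-0.264 -0.013  0.657 -0.     0.089  0.   ]
```

```bash
python3 - <<'E'
from plant import *
from h import *
s=read_state()
p,R=tgt([.085-.205,0,.102+.035],30); print(p,row(p,R,s))
E
```

```text
[ 0.43981164 -0.19452381  0.161     ] [-0.152 -0.012  0.662 -0.     0.006  0.   ]
```

>>> move_arm(series=[[-0.05, -0.01, 0.2, 0, 0, 0, -1], [-0.1, -0.01, 0.4, 0, 0, 0, -1], [-0.15, -0.01, 0.66, 0, 0.006, 0, -1], [-0.15, -0.01, 0.66, 0, 0.006, 0, -1]])

```text
t: 7.75
tool_pos: [0.4414, -0.193, 0.1607]
orientation: [-3.017, -0.098, -0.798]
force: [-0.0, 0.5, -0.2]
opening: 0.0005
```

```bash
python3 - <<'E'
from plant import *
from h import *
s=read_state(); print(s["q"],s["tool_pos"],s["force"],Ro.from_rotvec(s["orientation"]).as_matrix()[:,2])
for P,ph in (([-.17,.035],32),([-.137,.035],36)):
  p,R=tgt([.085+P[0],0,.102+P[1]],ph); print(p,row(p,R,s))
E
```

```text
[-0.8361853  -0.63164625  2.32204564  0.44022507  1.15267315  0.54960441] [ 0.44139874 -0.19299526  0.16068395] [-0.00525303  0.47429323 -0.1856032 ] [ 0.49310166  0.03506707 -0.86926466]
[ 0.47474991 -0.19244603  0.161     ] [ 0.291  0.016  0.162 -0.002  0.013  0.001]
[ 0.50769171 -0.19048698  0.161     ] [ 0.578  0.019  0.325 -0.002  0.035  0.001]
```

>>> move_arm(series=[[0.15, 0.01, 0.08, 0, 0.006, 0, -1], [0.29, 0.015, 0.16, 0, 0.013, 0, -1], [0.43, 0.02, 0.24, 0, 0.024, 0, -1], [0.57, 0.02, 0.32, 0, 0.035, 0, -1], [0.57, 0.02, 0.32, 0, 0.035, 0, -1]])

```text
t: 8.25
tool_pos: [0.5086, -0.192, 0.1656]
orientation: [-2.966, -0.098, -0.969]
force: [-1.0, -0.6, -0.3]
opening: 0.0006
```

```bash
python3 - <<'E'
from plant import *
from h import *
s=read_state(); print(s["q"],s["tool_pos"],s["force"],Ro.from_rotvec(s["orientation"]).as_matrix()[:,2])
c=read_camera("scene"); a=c["frame"][80:235,120:280,::-1]; cv2.imwrite("pics/e.png",cv2.resize(a,None,fx=3.8,fy=3.8,interpolation=cv2.INTER_CUBIC))
c=read_camera("wrist");cv2.imwrite("pics/ew.png",c["frame"][:,:,::-1])
# arc: tip = hinge + r(-cos,sin) + d*(-sin,-cos)
for th,ph,r,d in ((.5,42,.14,.02),(.7,45,.14,.012),(.9,48,.14,.01),(1.1,50,.14,.01),(1.3,54,.14,.01),(1.5,58,.14,.01),(1.65,60,.14,.01)):
  P=[-r*np.cos(th)-d*np.sin(th), r*np.sin(th)-d*np.cos(th)]
  p,R=tgt([.085+P[0],0,.102+P[1]],ph); print(th,np.round(P,3),p.round(3),row(p,R,s))
E
```

```text
[-0.77090769 -0.51323299  2.28228557  0.55102036  0.99203431  0.51640726] [ 0.50858088 -0.1920265   0.16564713] [-1.03292602 -0.57779667 -0.34354553] [ 0.5892898   0.03859224 -0.80699949]
0.5 [-0.132  0.05 ] [ 0.512 -0.19   0.176] [ 0.089 -0.016 -0.058 -0.001  0.032  0.002]
0.7 [-0.115  0.081] [ 0.53  -0.189  0.207] [ 0.417 -0.014 -0.207 -0.001  0.049  0.002]
0.9 [-0.095  0.103] [ 0.55  -0.188  0.229] [ 0.711 -0.013 -0.271 -0.001  0.066  0.002]
1.1 [-0.072  0.12 ] [ 0.572 -0.187  0.246] [ 0.991 -0.011 -0.274 -0.001  0.077  0.002]
1.3 [-0.047  0.132] [ 0.597 -0.185  0.258] [ 1.266e+00 -1.000e-02 -2.210e-01 -1.000e-03  9.900e-02  2.000e-03]
1.5 [-0.02   0.139] [ 0.625 -0.184  0.265] [ 1.525e+00 -8.000e-03 -1.140e-01 -1.000e-03  1.210e-01  2.000e-03]
1.65 [0.001 0.14 ] [ 0.646 -0.182  0.266] [ 1.703e+00 -6.000e-03 -2.000e-03 -1.000e-03  1.320e-01  2.000e-03]
```

View pics/e.png

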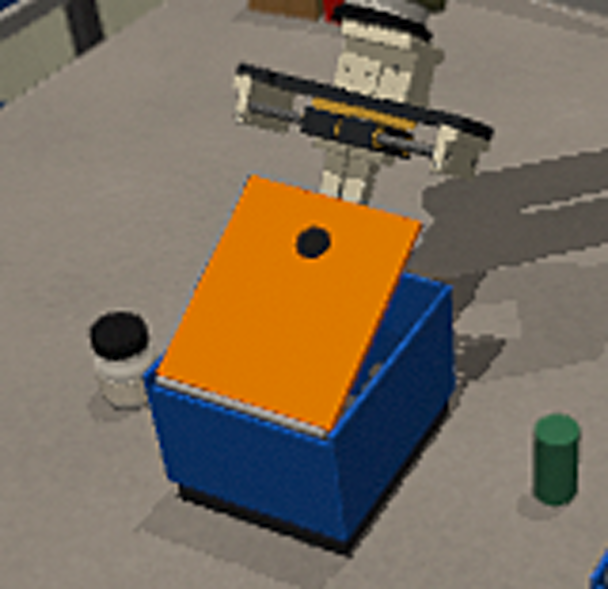

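View pics/ew.png

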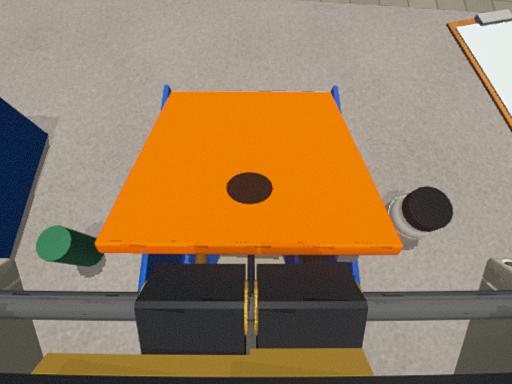

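The fingertips are under the edge at its middle: the lid hides them near (345,200) in the scene crop. The striker is well to the side. Next I'll swing up along the arc.

>>> move_arm(series=[[0.09, -0.015, -0.06, 0, 0.032, 0, -1], [0.25, -0.015, -0.14, 0, 0.04, 0, -1], [0.42, -0.015, -0.21, 0, 0.049, 0, -1], [0.56, -0.015, -0.24, 0, 0.057, 0, -1], [0.71, -0.015, -0.27, 0, 0.066, 0, -1], [0.85, -0.01, -0.275, 0, 0.072, 0, -1], [0.99, -0.01, -0.275, 0, 0.077, 0, -1]])

```text
t: 9.05
tool_pos: [0.5718, -0.187, 0.2456]
orientation: [-2.82, -0.091, -1.318]
force: [-1.0, -0.7, -1.5]
opening: 0.0005
```

```bash
python3 - <<'E'
from plant import *
from h import *
s=read_state(); print(s["q"],s["tool_pos"],s["force"],Ro.from_rotvec(s["orientation"]).as_matrix()[:,2])
c=read_camera("scene"); a=c["frame"][60:235,120:280,::-1]; cv2.imwrite("pics/f.png",cv2.resize(a,None,fx=3.4,fy=3.4,interpolation=cv2.INTER_CUBIC))
for th,ph,r,d in ((1.1,50,.14,.01),(1.2,52,.14,.01),(1.3,54,.14,.01),(1.4,56,.14,.01),(1.5,58,.14,.01),(1.6,60,.14,.01),(1.7,60,.14,.01),(1.8,60,.14,.01)):
  P=[-r*np.cos(th)-d*np.sin(th), r*np.sin(th)-d*np.cos(th)]
  p,R=tgt([.085+P[0],0,.102+P[1]],ph); print(th,np.round(P,3),p.round(3),row(p,R,s))
E
```

```text
[-0.77589293 -0.54506008  2.27037948  0.80021968  0.92177415  0.39218027] [ 0.57180446 -0.18703212  0.24560032] [-0.95818404 -0.66670676 -1.52742641] [ 0.76565714  0.04958123 -0.6413352 ]
1.1 [-0.072  0.12 ] [ 0.572 -0.187  0.246] [ 0.007 -0.004 -0.001 -0.001 -0.001  0.001]
1.2 [-0.06   0.127] [ 0.585 -0.186  0.253] [ 0.137 -0.003  0.051 -0.001  0.011  0.001]
1.3 [-0.047  0.132] [ 0.597 -0.185  0.258] [ 0.262 -0.002  0.116 -0.001  0.022  0.001]
1.4 [-0.034  0.136] [ 0.611 -0.184  0.262] [ 0.379 -0.001  0.193 -0.001  0.033  0.001]
1.5 [-0.02   0.139] [ 0.625 -0.184  0.265] [ 0.488 -0.001  0.282 -0.001  0.044  0.001]
1.6 [-0.006  0.14 ] [ 0.639 -0.183  0.266] [ 0.587  0.     0.381 -0.001  0.055  0.001]
1.7 [0.008 0.14 ] [ 0.653 -0.182  0.266] [ 0.676  0.001  0.489 -0.001  0.055  0.001]
1.8 [0.022 0.139] [ 0.666 -0.181  0.265] [ 0.754  0.002  0.606 -0.001  0.055  0.001]
```

View pics/f.png

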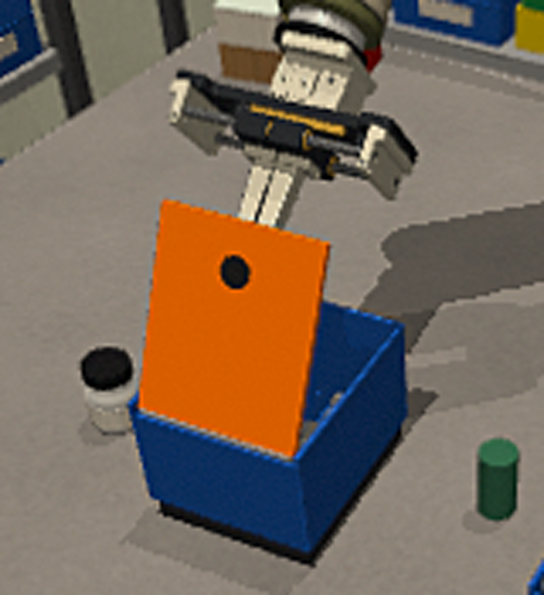

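The lid is now steep, at about 1.1 rad, and rides on the fingertips. I'll continue over the top.

>>> move_arm(series=[[0.14, 0, 0.05, 0, 0.011, 0, -1], [0.26, 0, 0.115, 0, 0.022, 0, -1], [0.38, 0, 0.19, 0, 0.033, 0, -1], [0.49, 0, 0.28, 0, 0.044, 0, -1], [0.59, 0, 0.38, 0, 0.055, 0, -1], [0.68, 0, 0.49, 0, 0.055, 0, -1], [0.75, 0, 0.6, 0, 0.055, 0, -1], [0.75, 0, 0.6, 0, 0.055, 0, -1]])

```text
t: 9.9
tool_pos: [0.6657, -0.1803, 0.2633]
orientation: [-2.692, -0.088, -1.551]
force: [0.2, 0.1, -0.7]
opening: 0.0007
```

```bash
python3 - <<'E'
from plant import *
from h import *
s=read_state(); print(s["q"],s["tool_pos"],s["force"],Ro.from_rotvec(s["orientation"]).as_matrix()[:,2])
c=read_camera("scene"); a=c["frame"][60:235,120:280,::-1]; cv2.imwrite("pics/g.png",cv2.resize(a,None,fx=3.4,fy=3.4,interpolation=cv2.INTER_CUBIC))
E
```

```text
[-0.66607157 -0.33728994  2.1913624   1.09018467  0.71071576  0.17995053] [ 0.66569383 -0.1803307   0.26331652] [ 0.19819536  0.13685285 -0.67613943] [ 0.86330576  0.05727381 -0.50142085]
```

View pics/g.png

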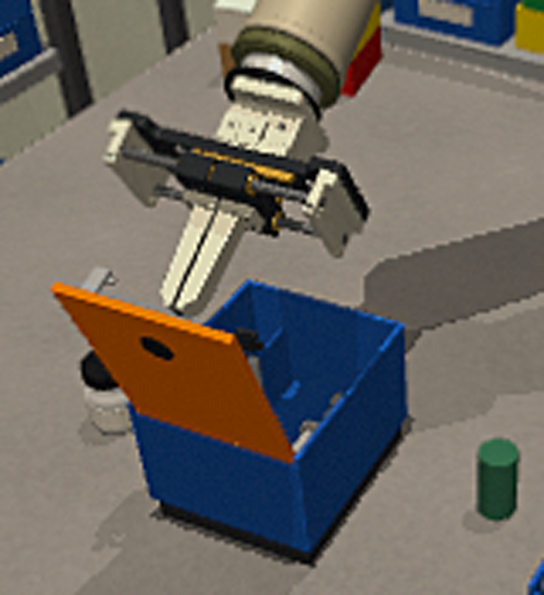

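The lid has fallen open. I'll back away along the tool axis.

>>> move_arm(series=[[0, 0, -0.3, 0, 0, 0, -1], [0, 0, -0.6, 0, 0, 0, -1], [0, 0, -0.9, 0, 0, 0, -1], [0.1, 0, -1, 0, 0, 0, -1], [0.1, 0, -1, 0, 0, 0, -1], [0.1, 0, -1, 0, 0, 0, -1], [0.1, 0, -1, 0, 0, 0, -1], [0.1, 0, -1, 0, 0, 0, -1]])

```text
t: 10.75
tool_pos: [0.5835, -0.1856, 0.321]
orientation: [-2.692, -0.087, -1.55]
force: [-0.4, -0.0, -0.1]
opening: 0.0006
```

```bash
python3 - <<'E'
from plant import *
from h import *
s=read_state(); print(s["t"],s["q"],s["dq"],s["tool_pos"],s["force"])
c=read_camera("scene"); cv2.imwrite("pics/h.png",c["frame"][:,:,::-1])
for th in (1.75,1.9):print(th,[proj(c,box(BP,[.085-.172*np.cos(th),y,.102+.172*np.sin(th)])).round(1) for y in (-.073,.073)])
c=read_camera("top"); cv2.imwrite("pics/ht.png",c["frame"][:,:,::-1])
E
```

```text
10.75 [-0.83262653 -0.63920848  2.28668086  0.97447307  0.9582131   0.30646627] [-0.00152684 -0.00073991 -0.00233509  0.00186588  0.00197475  0.0042473 ] [ 0.58351994 -0.18561831  0.32096687] [-0.43115705 -0.0432243  -0.12703325]
1.75 [array([[141.9, 135. ]]), array([[194.3, 150.4]])]
1.9 [array([[136. , 142.8]]), array([[188.9, 158.7]])]
```

View pics/h.png

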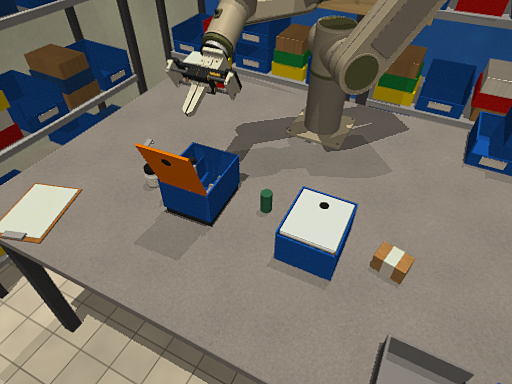

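View pics/ht.png

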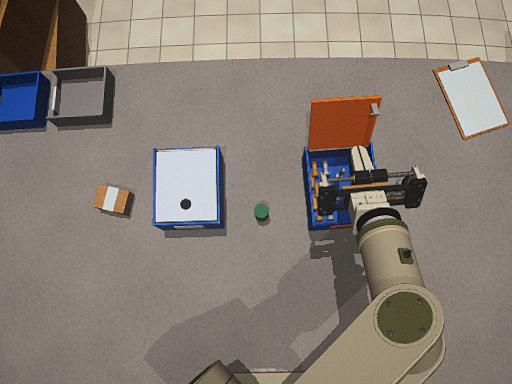

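The lid edge corner is at about (136,144) in the scene view, which matches 1.9 rad. The white lid is shut, the bystanders are where they stood, and the arm is still and clear. Handing in.

```bash
python3 - <<'E'
from plant import *
print(close_job()); s=read_state(); print(s["t"],s["force"])
E
```

```text
the job is handed in; nothing more can be done
None
the job is handed in; nothing more can be done
```

The orange lid is fully open, and I handed the job in at about 11 s of the 45 s allowed; no verdict was reported.

I pressed the dot until the lid met its lower stop, at about 16 N. When I let go, the lid sprang ajar by itself, and the picture matched 0.5 rad. I then put the closed fingers under the middle of the raised edge, pushed the lid up and over in an arc, and backed away.

- **Lid:** its edge corner in the scene picture matches 1.9 rad (predicted pixel 136,143; seen about 136,144).
- **Contact:** the wrist force was near zero and the arm was still and clear of everything.
- **White box and bystanders:** the white lid is shut, and the can and carton look unmoved. The jar was hidden by the arm in the top view and partly covered by the lid in the scene view. What shows of it is where it was.
- **One mistake:** I first tilted the tool the wrong way, in free space in front of the lid, and reversed it. The force reading showed no contact.

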